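Clear the reference tile home and show the filter plate at the light panel

TASK

Lower the round reference tile from the glass filter plate into its own storage nest, the one it just fits, flat on the bottom, and let go. Then pick up the filter plate, find its frosted label end by the notched corner, and hold it about 7 cm off the middle of the sloped light panel, parallel to it and not touching it, frosted end up the slope and label side away from the panel. Finish while still holding it there, and leave the weight, memory stick and tape roll where they are.

Things in the scene. Friction and masses are not known exactly. Their poses are not given: they have to be found in the camera images.
- plate_mid (a point): Centre of the loose glass filter plate, 110 x 44 x 8 mm, 90 g, lying flat on the desk, label side up, under the tile. x runs along it to the frosted end, y across, z out of the label side. The +x end's last 28 mm are frosted and bear a blank paper label; its right corner (+x, -y) has a square 9 x 10 mm notch, the other corners are whole. Grip across the 44 mm width.
- tile_mid (a point): Centre of the loose reference tile, a black disc with a white face, 60 mm across, 12 mm high; z is its axis. It starts flat on the plate, roughly over its middle (underside 8 mm above the desk). Grip it across its diameter, fingertips about 5 mm above its underside, to clear the nest's rim.
- tile_nest_floor (a point): Centre of the inner floor of the tile's own nest, a fixed round black dish with a bright metal rim, 96 mm outside, bore 64 mm. Floor 6 mm and rim 10 mm above the desk: the recess is 4 mm deep and a seated tile stands 8 mm above the rim. z up.
- dish_nest_floor (a point): The same point of the other nest, outside the same and bore 79 mm: it belongs to a larger sample dish and stays empty.
- view_point (a point): Point in the air 70 mm square off the middle of the light panel's face, where the plate's centre is to be held. x points up the slope (away from the robot), y along the panel's width to the left, z square out of its face (up and towards the robot). The plate is held right when its x, y, z axes agree with these.
- panel: Fixed light panel: aluminium-framed slab with a white face, 120 mm along the slope, 140 mm wide, 12 mm thick, on a grey foot. It rises away from the robot at 35 degrees; the middle of its face is 52 mm and its top edge 87 mm above the desk. Origin on the desk under that middle, z up, x level, away from the robot.
- weight: Bystander: brass weight, 22 mm across, 34 mm high, origin at the underside.
- stick: Bystander: memory stick 56 x 18 x 8 mm, origin at the underside.
- tape: Bystander: roll of clear tape lying flat, 68 mm across, 20 mm high, origin at the underside.
Things that resemble listed ones, but are neither listed nor needed, are in the scene too. What is shaped like the part that bears tile_mid but purple or red is not meant.

How it is judged (in metres and radians):
On the way, in this order (a step that is already met when the one before it is completed fails the run):
1. the tile lies flat and released in its own nest (horizontal distance between tile_mid and tile_nest_floor below 0.005 m and z of tile_mid in the frame of tile_nest_floor below 0.0078 m and angle between tile_mid's own z axis and vertical below 0.05 rad and contact force between the fingers and tile below 0.05 N), for 0.2 s.
2. the plate is lifted clear of the desk (height (world z) of plate_mid above 0.05 m), for 0.2 s.
At the end, for the whole second after the job is handed in: The tile lies flat, released, in its own nest (within 5 mm). The fingers hold the plate still, clear of the panel, its centre within 30 mm of the point 70 mm off the panel's middle, frosted end up the slope, label side out, its length and face each within 0.28 rad of the panel's (all of step 1 and distance between plate_mid and view_point below 0.03 m and angle between the x axis of plate_mid and the x axis of view_point, either way round below 0.28 rad and angle between the z axis of plate_mid and the z axis of view_point, either way round below 0.28 rad and angle between plate_mid's own x axis and vertical below 1.4 rad and angle between plate_mid's own z axis and vertical below 1.2 rad and contact force between the fingers and plate above 0.5 N and contact force between plate and panel below 0.1 N and linear speed of plate below 0.03 m/s); the arm keeps its last pose, push and grip.
It fails at once if brass weight moved by more than 30 mm (distance of weight from where it was at the start of the episode above 0.03 m).
It fails at once if memory stick moved by more than 30 mm (distance of stick from where it was at the start of the episode above 0.03 m).
It fails at once if tape roll moved by more than 30 mm (distance of tape from where it was at the start of the episode above 0.03 m).
It fails at once if the tile is dropped rather than lowered (linear speed of tile above 0.7 m/s and contact force between the fingers and tile below 0.05 N).
It also fails if it takes over 54 s, if anything falls off the work surface, if the arm or the gripper's body presses on something with over 40 N, if the wrist force passes 120 N, or if a joint passes its speed limit or range.

ROBOT

A 6-joint arm with a two-finger parallel gripper is mounted at the origin on a cart in front of the work surface, level with it; the furniture and walls round the work are solid. World frame = base frame: x ahead of the robot, y to its left, z up, the work surface at z = 0. Lengths are in mm, angles in rad, forces in N, time in s.
With the tool pointing down it reaches from about 350 to 775 mm from the base axis. Payload 7.3 kg.
Tool frame: the origin (TCP) lies at the very end of the fingers, on their centre line; the grasp point (between the pads) lies 19 mm behind it; z points along the fingers, y is the direction in which the jaws open and shut (so a half turn about z gives the same grasp; the last joint's range is limited). The gripper opens to 92 mm and grips with 3 to 60 N. Pads are 19 mm wide; open, the fingers measure 130 mm over their backs; the gripper's body (75 mm by 190 mm) begins 47 mm behind the grasp point.
Start: joints at [1.051, 0.342, 1.524, -0, 1.275, -0.146], TCP at [191.694, 488.772, 226.741] pointing down, gripper open.
Joint ranges: [-2.53, 2.53], [-0.77, 2.02], [0.04, 2.7], [-1, 4.14], [0.28, 2.66], [-3.11, 3.11]. Speed limits (rad/s): [2.57, 2.57, 3.14, 3.14, 3.14, 3.14].

INTERFACE

Orientations are given as [roll, pitch, yaw] about the fixed x, y, z axes, in that order (R = Rz(yaw) Ry(pitch) Rx(roll)).
In Python, from plant import bot gives the robot as it stands.
- The arm moves only by the tool arm_command, never from a script. Its argument "targets" is a list of rows, each an object of numbers: "x", "y", "z": the shift along the world's x, y, z in cm; "roll": the turn about the world's z in rad. In form: [{"x": .., "y": .., "z": .., "roll": ..}, ...]. A call has 1 to 8 rows; each row is the pose to reach, as a shift and turn from the pose commanded when the call began; what a row does not reach only later rows make up. A row lasts 1/12 s, in which the tool goes at most 41.7 mm and 7.16 degrees, less where a joint would pass 70% of its speed; a pose out of reach is approached as far as the arm can. A call with a gripper value outside its range is refused whole. "fingers" is the opening, from 0 (shut) to 1 (fully open), set as the call begins (left out, the last holds). The fingers move at their own pace and stop on an object; the grip force is fixed at half the most. Time passes only in rows, so rows that repeat a pose let the fingers close. It gives the time, the measured TCP pose, the force and the opening at its end, in the units of the state.
- bot.get_obs(): the state, without advancing time (a new reading comes with each control period).
- bot.capture(name): name is "side" or "top"; returns a dict with "img" (400x640x3 uint8, blue, green, red), "fx", "fy", "cx", "cy" (pixels), "position" and "rotation" of the camera in the world. Camera axes: x right, y down, z forward; pixel columns grow to the right and rows downward; lengths in mm; the calibration is good to about 2 mm. A picture is of the moment at which its call begins. There is no depth.
- bot.close_job(): hands the job in, once; it reports no verdict.
The state is a dict: "time": time; "joint_positions": joint angles; "dq": joint speeds; "tau": joint torques, N m; "tool_pos": TCP position; "tcp_rot": TCP orientation; "contact_force": force on the tool from outside, world axes, zero at the start; "moment": the same for the moment, N m; "grip_width": finger opening in mm.
Only numpy, scipy, OpenCV 4.12 (cv2) and the standard library are available. Lean on these libraries where they do the work, as an engineer would, in place of code of your own. Each camera call takes 0.05 s, during which the arm holds its last target.

## Working session

There is one attempt and no reset: what is moved stays moved. The work goes in short steps, Python scripts to look and compute and a tool call to move; the robot and the scene stay as the last step left them, time stands still between calls to the robot, and variables do not carry over. Pictures are saved under pics/ and viewed, and the job is handed in when it is done.

Besides the shell and the picture viewer there is one more tool, called by a JSON object that holds its "name" and its "arguments", one argument or row to a line. arm_command: Moves the arm, as the interface text tells. Its arguments: {"type":"object","properties":{"targets":{"type":"array","items":{"type":"object","properties":{"x":{"type":"number"},"y":{"type":"number"},"z":{"type":"number"},"roll":{"type":"number"}}}},"fingers":{"type":"number"}},"required":["targets"]}

```bash
ls; mkdir -p pics; python3 - <<'E'
from plant import bot
import cv2
print(bot.get_obs())
for n in("top","side"):
    c=bot.capture(n); cv2.imwrite(f"pics/{n}0.png",c["img"]); print({k:v for k,v in c.items() if k!="img"})
E
```

```text
pics
{'time': 0.0, 'joint_positions': array([ 1.05098204e+00,  3.42756598e-01,  1.52506317e+00, -2.24382254e-05,
        1.27538929e+00, -1.45988558e-01]), 'dq': array([-6.94569701e-04, -2.61420506e-04,  2.41904073e-04, -6.24240268e-05,
       -1.06911210e-04, -1.77022476e-03]), 'tau': array([-1.27938718e-03, -4.31236768e+01, -2.44219011e+01,  7.16400566e-02,
        5.59217006e-02, -1.21401745e-04]), 'tool_pos': array([191.48495961, 488.37506753, 226.01127999]), 'tcp_rot': array([-3.13999032e+00, -2.13911348e-04,  2.76777330e+00]), 'contact_force': array([ 0.33952919, -0.10304841, -0.33355802]), 'moment': array([-0.04529834, -0.00525002,  0.02809992]), 'grip_width': 91.8716185273613}
{'fx': 459.0599935451769, 'fy': 459.0599935451769, 'cx': 314.82776440442615, 'cy': 203.4901564028002, 'position': array([473.82238645, -78.83472193, 962.39039711]), 'rotation': array([-3.02892682,  0.02357487, -1.55624133])}
{'fx': 432.3613486914823, 'fy': 432.3613486914823, 'cx': 322.42825081091587, 'cy': 205.91195538633397, 'position': array([ 372.84101003, -781.66359825,  492.41916693]), 'rotation': array([-2.07100416,  0.01260074, -0.26339973])}
```

View pics/top0.png

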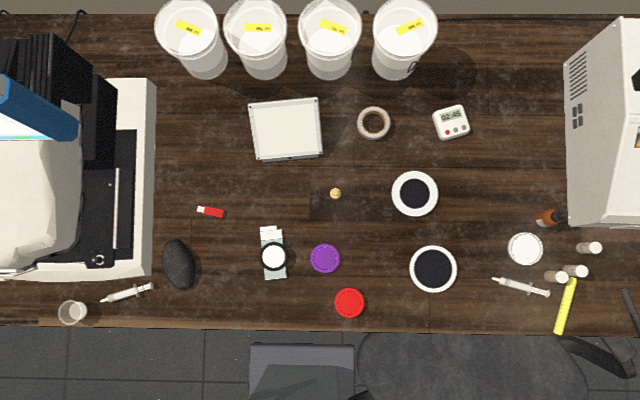

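View pics/side0.png

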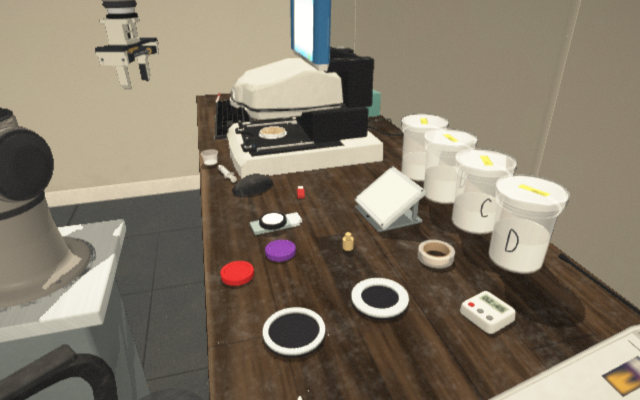

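The top view looks down with +x up and +y left. The plate and tile are at about (273,256), the two nests at (415,194) and (433,269), and the panel at (287,130). I'll enlarge these.

```bash
cat > h.py <<'E'
import numpy as np, cv2
from scipy.spatial.transform import Rotation as R
def ray(c,u,v):
    d=R.from_euler('xyz',c["rotation"]).as_matrix()@np.array([(u-c["cx"])/c["fx"],(v-c["cy"])/c["fy"],1])
    return np.array(c["position"]),d
def atz(c,u,v,z):
    p,d=ray(c,u,v); return p+d*(z-p[2])/d[2]
def proj(c,P):
    q=R.from_euler('xyz',c["rotation"]).as_matrix().T@(np.array(P)-c["position"])
    return c["cx"]+c["fx"]*q[0]/q[2], c["cy"]+c["fy"]*q[1]/q[2]
def crop(c,u0,v0,w,h,s,name):
    cv2.imwrite(name,cv2.resize(c["img"][v0:v0+h,u0:u0+w],None,fx=s,fy=s,interpolation=cv2.INTER_CUBIC))
E
python3 - <<'E'
import cv2,numpy as np
from h import crop
c={"img":cv2.imread("pics/top0.png")}
a=cv2.resize(c["img"][216:296,235:315],None,fx=7,fy=7,interpolation=cv2.INTER_CUBIC); cv2.imwrite("pics/a.png",a)
crop(c,380,160,90,140,4,"pics/b.png")
crop(c,240,90,90,80,8,"pics/p.png")
E
```

```text
(no output)
```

View pics/a.png

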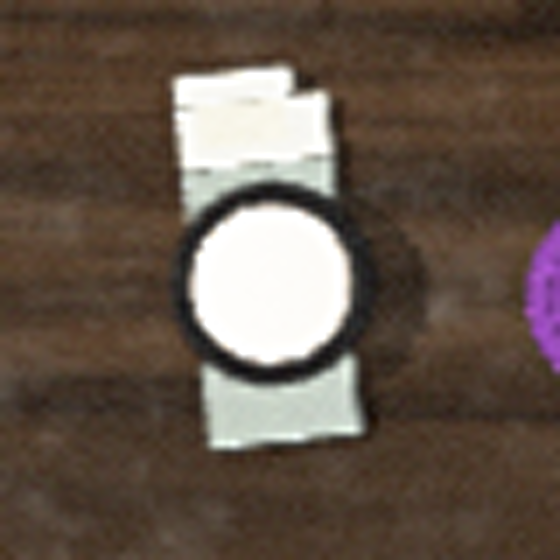

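View pics/b.png

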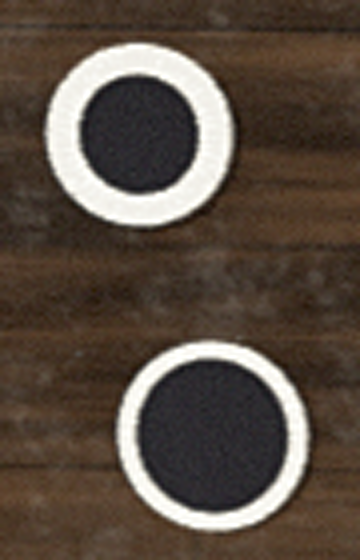

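View pics/p.png

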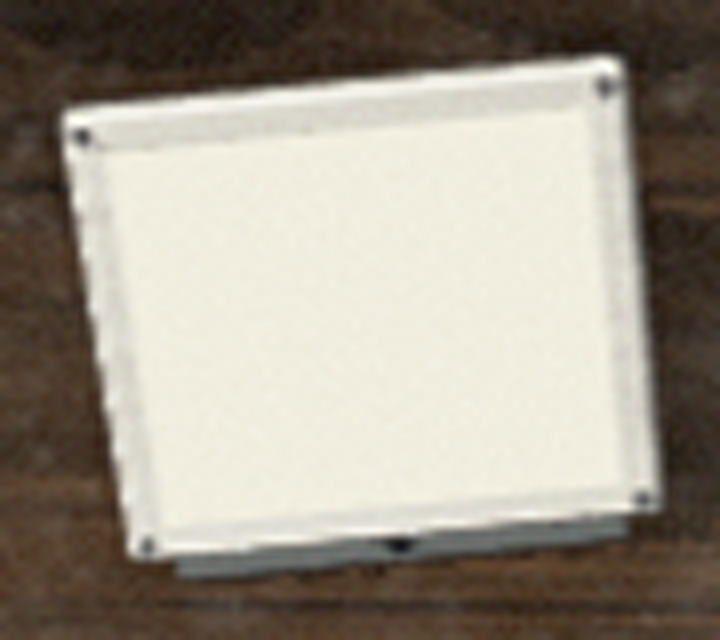

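The nest at (415,194) has the wide rim and small bore, so it's the tile's own. The plate's notch is at its upper right, so the frosted end points to +x. Tilting isn't a commanded axis, so I plan to pivot the plate in the grip by pressing its upper end on the 35° panel. Next I'll measure positions.

```bash
cat > m.py <<'E'
from h import *
from plant import bot
C={n:bot.capture(n) for n in("top","side")}
def blob(c,u0,v0,u1,v1,lo=150):
    g=c["img"][v0:v1,u0:u1].min(axis=2)
    g=cv2.resize(g,None,fx=8,fy=8,interpolation=cv2.INTER_CUBIC)
    cs,_=cv2.findContours((g>lo).astype(np.uint8),cv2.RETR_EXTERNAL,cv2.CHAIN_APPROX_NONE)
    k=max(cs,key=cv2.contourArea); (x,y),ax,_=cv2.fitEllipse(k)
    return (x+.5)/8-.5+u0,(y+.5)/8-.5+v0,[a/8 for a in ax]
E
python3 - <<'E'
from m import *
t,s=C["top"],C["side"]
for nm,c,box,z in [("nest",t,(385,165,445,222),10),("dish",t,(402,240,464,297),10),("tile",t,(260,243,287,270),20),
 ("nestS",s,(345,272,415,325),10),("tileS",s,(258,212,287,229),20)]:
    u,v,a=blob(c,*box); print(nm,round(u,1),round(v,1),np.round(a,1),atz(c,u,v,z).round(1))
# plate ends: corners in crop/7
o=lambda x,y:(235+(x+.5)/7-.5,216+(y+.5)/7-.5)
for x,y in [(173,76),(291,68),(328,93),(363,434),(210,448)]: print("plate",atz(t,*o(x,y),8).round(1))
p=lambda x,y:(240+(x+.5)/8-.5,90+(y+.5)/8-.5)
q=[]
for x,y,z in [(62,112,87),(620,60,87),(658,512,18),(130,555,18)]: q.append(atz(t,*p(x,y),z)); print("panel",q[-1].round(1))
print("mean",np.mean(q,0), [np.linalg.norm(q[i]-q[(i+1)%4]) for i in range(4)])
# side check of panel corners
for k in q: print(proj(s,k))
crop(s,340,150,100,90,7,"pics/ps.png"); crop(s,235,190,80,60,8,"pics/ts.png")
E
```

```text
nest 414.3 193.2 [45.2 46.5] [ 605.3 -261.8   10. ]
dish 432.7 268.5 [46.5 48. ] [ 450.4 -297.6   10. ]
tile 273.2 256.1 [22.5 22.7] [470.9  28.4  20. ]
nestS 379.7 296.9 [38.7 57.5] [ 606. -262.   10.]
tileS 272.2 218.2 [11.1 21.4] [473.1  31.6  20. ]
plate [531.9  60.5   8. ]
plate [534.8  25.3   8. ]
plate [527.5  14.1   8. ]
plate [427.4   1.5   8. ]
plate [422.6  46.5   8. ]
panel [769.6  79.5  87. ]
panel [783.7 -58.1  87. ]
panel [685.8 -68.1  18. ]
panel [673.1  70.3  18. ]
mean [728.06291575   5.91179318  52.5       ] [np.float64(138.32840654528434), np.float64(120.18059672228623), np.float64(139.0515783951976), np.float64(119.0255034268978)]
(np.float64(392.35837301361585), np.float64(165.66382636408883))
(np.float64(424.9468241935054), np.float64(190.08083116064384))
(np.float64(381.04312804475416), np.float64(227.68779937636268))
(np.float64(353.87479682642), np.float64(198.8950443606237))
```

View pics/ps.png

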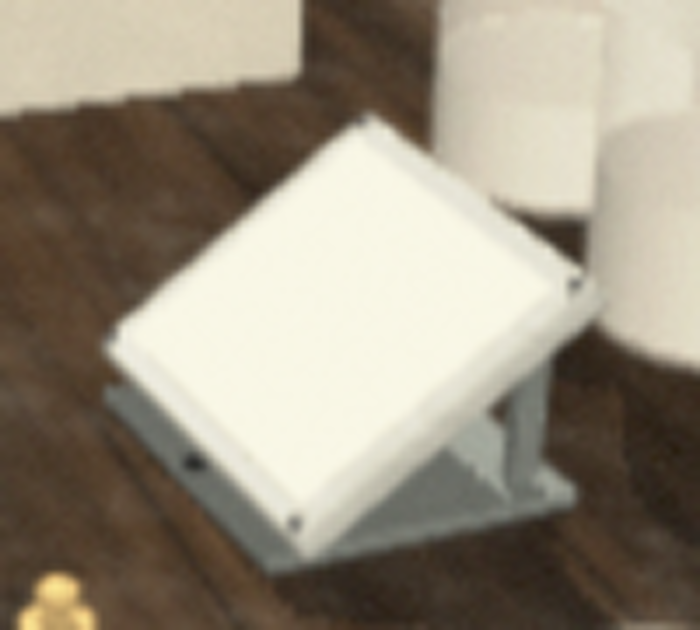

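View pics/ts.png

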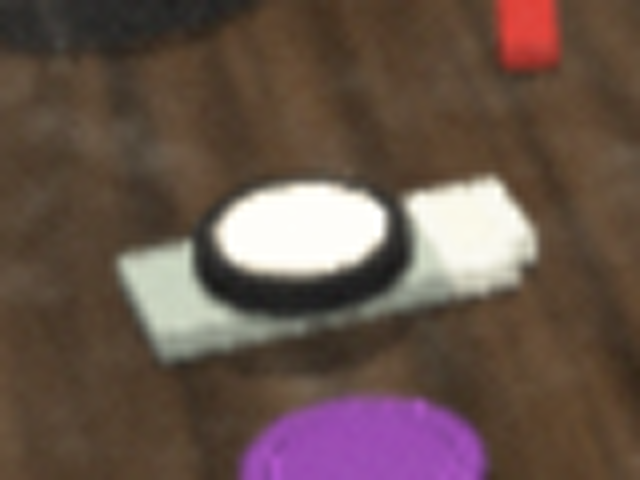

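Measured positions in mm, with top and side views agreeing to about 2–3 mm:

| Item | Position | Yaw (rad) |
|---|---|---|
| Tile | (472, 29.5) | – |
| Own nest | (605.5, -262) | – |
| Plate centre | (479.5, 31) | 0.12 |
| View point | (688, 2, 109) | 0.10 |

I'm moving above the tile.

{"name": "arm_command", "arguments": {
  "targets": [
    {"x":28,"y":-45.9,"z":-13,"roll":0.49},
    {"x":28,"y":-45.9,"z":-13,"roll":0.49},
    {"x":28,"y":-45.9,"z":-13,"roll":0.49},
    {"x":28,"y":-45.9,"z":-13,"roll":0.49},
    {"x":28,"y":-45.9,"z":-13,"roll":0.49},
    {"x":28,"y":-45.9,"z":-13,"roll":0.49},
    {"x":28,"y":-45.9,"z":-13,"roll":0.49},
    {"x":28,"y":-45.9,"z":-13,"roll":0.49}
  ],
  "fingers": 0.85
}}

```text
time: 0.87
tool_pos: [352.8, 224.6, 152.1]
tcp_rot: [3.141, 0.0, -3.025]
contact_force: [1.3, 1.0, 0.1]
grip_width: 78.0
```

{"name": "arm_command", "arguments": {
  "targets": [
    {"x":11,"y":-18,"z":-6.5},
    {"x":11,"y":-18,"z":-6.5},
    {"x":11,"y":-18,"z":-6.5},
    {"x":11,"y":-18,"z":-6.5},
    {"x":11,"y":-18,"z":-6.5},
    {"x":11,"y":-18,"z":-6.5},
    {"x":11,"y":-18,"z":-6.5},
    {"x":11,"y":-18,"z":-6.5}
  ]
}}

```text
$.targets[0]: bad value
```

{"name": "arm_command", "arguments": {
  "targets": [
    {"x":0,"y":0,"z":0}
  ]
}}

```text
$.targets[0]: bad value
```

All four fields are needed in each row.

{"name": "arm_command", "arguments": {
  "targets": [
    {"x":11,"y":-18,"z":-6.5,"roll":0},
    {"x":11,"y":-18,"z":-6.5,"roll":0},
    {"x":11,"y":-18,"z":-6.5,"roll":0},
    {"x":11,"y":-18,"z":-6.5,"roll":0},
    {"x":11,"y":-18,"z":-6.5,"roll":0},
    {"x":11,"y":-18,"z":-6.5,"roll":0},
    {"x":11,"y":-18,"z":-6.5,"roll":0},
    {"x":11,"y":-18,"z":-6.5,"roll":0}
  ]
}}

```text
time: 1.53
tool_pos: [461.9, 46.1, 87.0]
tcp_rot: [3.141, -0.001, -3.027]
contact_force: [-0.1, 0.7, -0.5]
grip_width: 78.0
```

{"name": "arm_command", "arguments": {
  "targets": [
    {"x":1.0,"y":-1.65,"z":0,"roll":0},
    {"x":1.0,"y":-1.65,"z":-3,"roll":0},
    {"x":1.0,"y":-1.65,"z":-5,"roll":0},
    {"x":1.0,"y":-1.65,"z":-5,"roll":0},
    {"x":1.0,"y":-1.65,"z":-5,"roll":0}
  ]
}}

```text
time: 1.95
tool_pos: [471.2, 31.2, 37.4]
tcp_rot: [3.141, -0.002, -3.024]
contact_force: [-0.1, 0.1, -0.2]
grip_width: 78.0
```

```bash
python3 - <<'E'
from m import *
print(bot.get_obs()["tool_pos"])
cv2.imwrite("pics/x.png",np.vstack([cv2.resize(C["top"]["img"][205:305,210:340],None,fx=4,fy=4,interpolation=2)[:290],cv2.resize(C["side"]["img"][150:250,205:335],None,fx=4,fy=4,interpolation=2)[:310]])[:600])
E
```

```text
[472.74311394  30.69034403  38.64418115]
```

View pics/x.png

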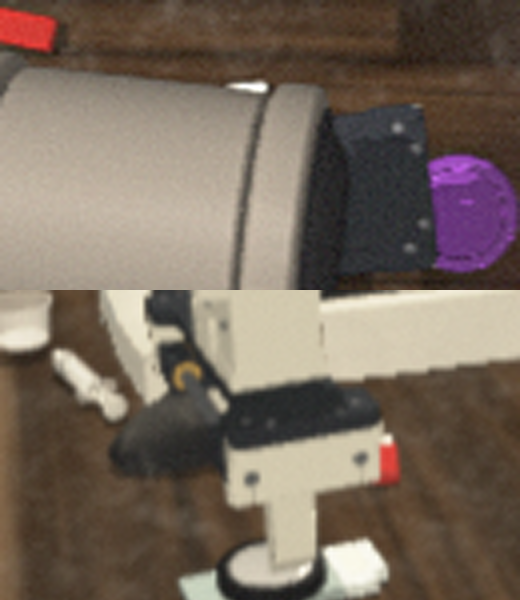

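The top view is blocked by the arm. The side view shows the finger over the tile, in line with it. I'll descend and grip.

{"name": "arm_command", "arguments": {
  "targets": [
    {"x":0,"y":0,"z":-1.5,"roll":0},
    {"x":0,"y":0,"z":-2.4,"roll":0},
    {"x":0,"y":0,"z":-2.4,"roll":0},
    {"x":0,"y":0,"z":-2.4,"roll":0}
  ]
}}

```text
time: 2.38
tool_pos: [472.3, 30.0, 13.7]
tcp_rot: [3.141, -0.0, -3.025]
contact_force: [0.1, 0.0, 0.4]
grip_width: 78.1
```

{"name": "arm_command", "arguments": {
  "targets": [
    {"x":0,"y":0,"z":0,"roll":0},
    {"x":0,"y":0,"z":0,"roll":0},
    {"x":0,"y":0,"z":0,"roll":0},
    {"x":0,"y":0,"z":0,"roll":0},
    {"x":0,"y":0,"z":0,"roll":0},
    {"x":0,"y":0,"z":0,"roll":0}
  ],
  "fingers": 0.4
}}

```text
time: 2.88
tool_pos: [472.6, 29.8, 13.8]
tcp_rot: [-3.142, 0.001, -3.025]
contact_force: [-0.9, 0.9, 4.2]
grip_width: 57.8
```

Width reads 57.8 against a 60 mm tile, so I'll lift a little and check.

{"name": "arm_command", "arguments": {
  "targets": [
    {"x":0,"y":0,"z":1,"roll":0},
    {"x":0,"y":0,"z":3,"roll":0},
    {"x":0,"y":0,"z":5,"roll":0},
    {"x":0,"y":0,"z":5,"roll":0},
    {"x":0,"y":0,"z":5,"roll":0}
  ],
  "fingers": 0.4
}}

```text
time: 3.3
tool_pos: [472.7, 29.7, 63.8]
tcp_rot: [-3.141, 0.002, -3.025]
contact_force: [-0.0, 0.1, -1.7]
grip_width: 57.6
```

```bash
python3 - <<'E'
from m import *
o=bot.get_obs();print(o["tool_pos"],o["grip_width"],o["contact_force"])
crop(C["side"],215,140,120,100,6,"pics/x2.png")
E
```

```text
[471.63031385  29.79934299  62.53133764] 57.807872479955925 [-0.19933077  0.14330482 -1.52449862]
```

View pics/x2.png

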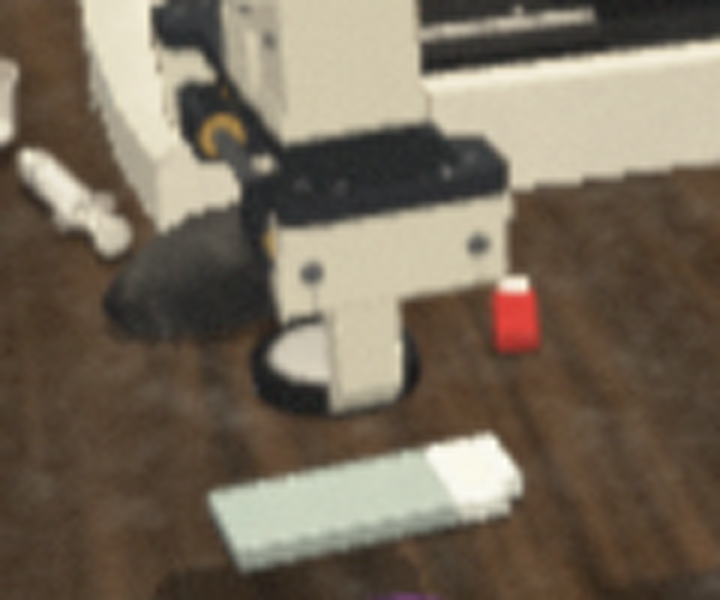

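The tile is held level, but may sit off the finger centre line. I'll measure its offset from the silhouette.

```bash
python3 - <<'E'
from m import *
s=C["side"]; T=np.array([472.1,29.8,63.2]); psi=0.117
ux=np.array([np.cos(psi),np.sin(psi),0]); uy=np.array([-np.sin(psi),np.cos(psi),0])
th=np.linspace(0,2*np.pi,200)
for d in (0,-4,-8,-12):
  pts=[proj(s,T+ux*(d+30*np.cos(a))+uy*30*np.sin(a)+[0,0,z]) for a in th for z in(-5,7)]
  p=np.array(pts); print(d,"u",(p[:,0].min()-215)*6,(p[:,0].max()-215)*6,"v",(p[:,1].min()-140)*6,(p[:,1].max()-140)*6)
for e in(-9.5,9.5): print("finger",[round((a-b)*6) for a,b in zip(proj(s,T+ux*e-uy*49),(215,140))],[round((a-b)*6) for a,b in zip(proj(s,T+ux*e-uy*30),(215,140))])
E
```

```text
0 u 245.92994501287933 419.0704083866202 v 310.40939629772953 420.1702950488369
-4 u 234.7632294117924 408.27684272905697 v 312.3759843532044 422.39792878603515
-8 u 223.5649838851603 397.46120484861797 v 314.34794801125787 424.63197218857323
-12 u 212.3350747040878 386.617097439679 v 316.32530934310046 426.87245296051253
finger [346, 434] [330, 409]
finger [400, 424] [384, 399]
```

The tile is centred in the fingers to about 1 mm, and the 57.8 reading is pad give. On to the nest.

{"name": "arm_command", "arguments": {
  "targets": [
    {"x":13.3,"y":-29.2,"z":2,"roll":0},
    {"x":13.3,"y":-29.2,"z":2,"roll":0},
    {"x":13.3,"y":-29.2,"z":2,"roll":0},
    {"x":13.3,"y":-29.2,"z":2,"roll":0},
    {"x":13.3,"y":-29.2,"z":2,"roll":0},
    {"x":13.3,"y":-29.2,"z":2,"roll":0},
    {"x":13.3,"y":-29.2,"z":2,"roll":0},
    {"x":13.3,"y":-29.2,"z":2,"roll":0}
  ]
}}

```text
time: 4.17
tool_pos: [605.7, -265.7, 82.2]
tcp_rot: [-3.141, -0.001, -3.027]
contact_force: [0.0, 0.0, -1.3]
grip_width: 57.7
```

{"name": "arm_command", "arguments": {
  "targets": [
    {"x":0,"y":0,"z":0,"roll":0},
    {"x":0,"y":0,"z":0,"roll":0},
    {"x":0,"y":0,"z":0,"roll":0}
  ]
}}

```text
time: 4.42
tool_pos: [604.3, -261.3, 81.7]
tcp_rot: [3.139, -0.003, -3.026]
contact_force: [-0.4, 0.3, -0.4]
grip_width: 57.7
```

```bash
python3 - <<'E'
from m import *
import time
print(np.mean([bot.get_obs()["tool_pos"]],0))
crop(C["side"],310,220,130,110,5,"pics/x3.png")
E
```

```text
[ 604.62082548 -260.67524663   82.59081416]
```

View pics/x3.png

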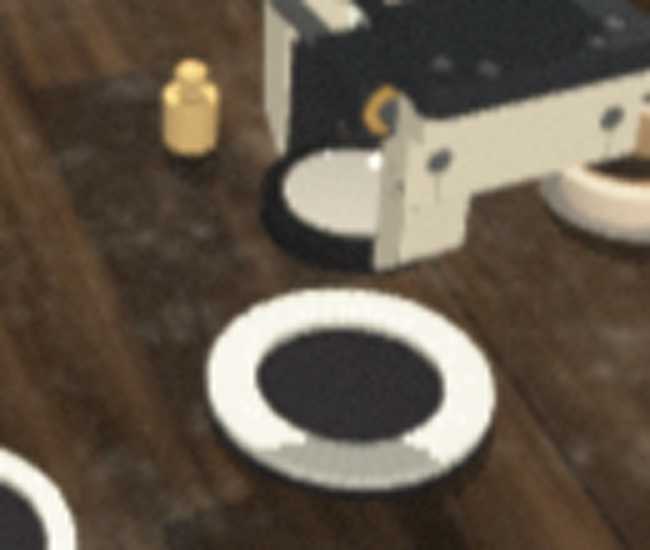

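{"name": "arm_command", "arguments": {
  "targets": [
    {"x":0.1,"y":-0.1,"z":-2,"roll":0},
    {"x":0.1,"y":-0.1,"z":-4.5,"roll":0},
    {"x":0.1,"y":-0.1,"z":-6,"roll":0},
    {"x":0.1,"y":-0.1,"z":-6.4,"roll":0},
    {"x":0.1,"y":-0.1,"z":-6.4,"roll":0},
    {"x":0.1,"y":-0.1,"z":-6.4,"roll":0}
  ]
}}

```text
time: 5.02
tool_pos: [606.8, -262.7, 20.2]
tcp_rot: [-3.141, 0.001, -3.024]
contact_force: [-0.7, 0.8, -0.8]
grip_width: 58.0
```

```bash
python3 - <<'E'
from m import *
o=bot.get_obs();print(o["tool_pos"],o["contact_force"])
crop(C["side"],330,250,100,80,7,"pics/x4.png")
s=C["side"]
for r,z in((30,10.5),(30,22.5)):
  p=np.array([proj(s,np.array([605.4+r*np.cos(a),-261.9+r*np.sin(a),z])) for a in np.linspace(0,6.28,200)]); print(((p.min(0)-[330,250])*7).round(),((p.max(0)-[330,250])*7).round())
E
```

```text
[ 607.22064415 -263.34991496   21.00217469] [-0.1072817  -0.36361681 -1.27665713]
[219. 247.] [472. 414.]
[221. 208.] [476. 374.]
```

View pics/x4.png

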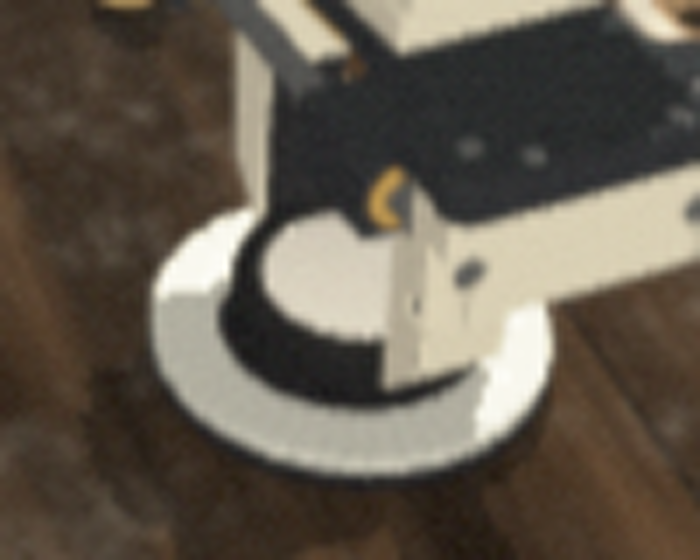

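```bash
python3 - <<'E'
from plant import bot
import numpy as np
a=[]
for i in range(12): bot.capture("side"); a.append(bot.get_obs()["tool_pos"])
print(np.mean(a,0),np.std(a,0),bot.get_obs()["time"])
E
```

```text
[ 606.56880383 -263.35133591   19.94498252] [0.29702678 0.08343458 0.56224774] 5.7167
```

{"name": "arm_command", "arguments": {
  "targets": [
    {"x":-0.05,"y":0.07,"z":-0.2,"roll":0},
    {"x":-0.05,"y":0.07,"z":-0.4,"roll":0},
    {"x":-0.05,"y":0.07,"z":-0.5,"roll":0},
    {"x":-0.05,"y":0.07,"z":-0.6,"roll":0},
    {"x":-0.05,"y":0.07,"z":-0.6,"roll":0}
  ]
}}

```text
time: 6.13
tool_pos: [605.6, -262.4, 12.9]
tcp_rot: [3.141, -0.001, -3.025]
contact_force: [0.5, 0.3, -1.6]
grip_width: 57.7
```

```bash
python3 - <<'E'
from m import *
a=[]
for i in range(4): bot.capture("side"); o=bot.get_obs(); a.append(np.r_[o["tool_pos"],o["contact_force"]])
print(np.mean(a,0).round(2))
crop(C["side"],330,250,100,80,7,"pics/x5.png")
E
```

```text
[ 6.0588e+02 -2.6258e+02  1.3440e+01  4.0000e-02 -1.8000e-01 -1.1900e+00]
```

View pics/x5.png

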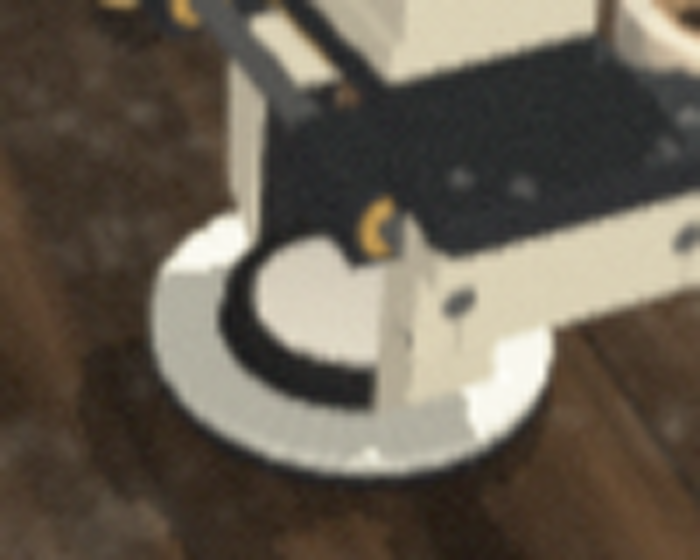

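The tile is entering the recess with no contact. I'll lower it to the floor.

{"name": "arm_command", "arguments": {
  "targets": [
    {"x":0,"y":0,"z":-0.1,"roll":0},
    {"x":0,"y":0,"z":-0.2,"roll":0},
    {"x":0,"y":0,"z":-0.2,"roll":0},
    {"x":0,"y":0,"z":-0.2,"roll":0}
  ]
}}

```text
time: 6.77
tool_pos: [605.9, -262.6, 11.8]
tcp_rot: [-3.141, 0.0, -3.025]
contact_force: [-1.3, 0.9, 2.7]
grip_width: 57.8
```

```bash
python3 - <<'E'
from m import *
a=[]
for i in range(4): bot.capture("side"); o=bot.get_obs(); a.append(np.r_[o["tool_pos"],o["contact_force"]])
print(np.mean(a,0).round(2))
crop(C["side"],330,250,100,80,7,"pics/x6.png")
E
```

```text
[ 605.95 -262.6    11.82   -1.79    0.79    4.66]
```

View pics/x6.png

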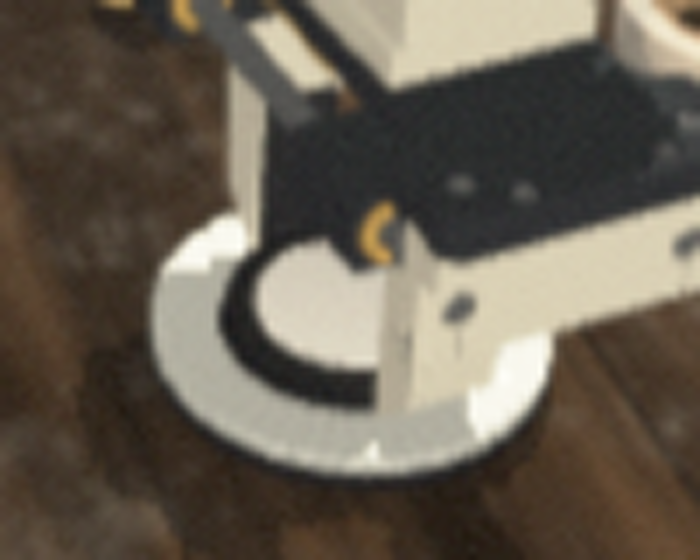

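Contact came at tip height 11.8, which matches the floor (6 + 5.7). I'm releasing and lifting off.

{"name": "arm_command", "arguments": {
  "targets": [
    {"x":0,"y":0,"z":0,"roll":0},
    {"x":0,"y":0,"z":0,"roll":0},
    {"x":0,"y":0,"z":0,"roll":0},
    {"x":0,"y":0,"z":0,"roll":0},
    {"x":0,"y":0,"z":1,"roll":0},
    {"x":0,"y":0,"z":4,"roll":0},
    {"x":0,"y":0,"z":7,"roll":0},
    {"x":0,"y":0,"z":7,"roll":0}
  ],
  "fingers": 0.85
}}

```text
time: 7.73
tool_pos: [609.1, -264.3, 88.6]
tcp_rot: [-3.135, 0.009, -3.025]
contact_force: [0.9, -1.0, 0.4]
grip_width: 78.0
```

{"name": "arm_command", "arguments": {
  "targets": [
    {"x":-13,"y":25,"z":1,"roll":0},
    {"x":-13,"y":25,"z":1,"roll":0},
    {"x":-13,"y":25,"z":1,"roll":0},
    {"x":-13,"y":25,"z":1,"roll":0},
    {"x":-13,"y":25,"z":1,"roll":0},
    {"x":-13,"y":25,"z":1,"roll":0},
    {"x":-13,"y":25,"z":1,"roll":0},
    {"x":-13,"y":25,"z":1,"roll":0}
  ]
}}

```text
time: 8.4
tool_pos: [472.4, -8.1, 92.0]
tcp_rot: [3.14, -0.002, -3.022]
contact_force: [0.7, 0.4, -0.1]
grip_width: 77.7
```

```bash
python3 - <<'E'
from m import *
a=[]
for i in range(4): bot.capture("side"); o=bot.get_obs(); a.append(np.r_[o["tool_pos"],o["contact_force"],o["tcp_rot"]])
print(np.mean(a,0).round(2))
cv2.imwrite("pics/x7.png",np.hstack([cv2.resize(C["side"]["img"][250:330,330:430],None,fx=4,fy=4,interpolation=2),cv2.resize(C["top"]["img"][155:235,365:465],None,fx=4,fy=4,interpolation=2)]))
t=C["top"];s=C["side"]
u,v,_=blob(t,385,165,445,222);print(atz(t,u,v,10),u,v)
u,v,x=blob(t,404,182,424,204);print(atz(t,u,v,18),u,v,x)
cv2.imwrite("pics/s7.png",s["img"])
E
```

```text
[ 4.7678e+02 -1.3250e+01  9.1810e+01 -5.7000e-01 -2.2000e-01  1.0000e-01
 -3.1400e+00  0.0000e+00 -3.0300e+00]
[ 605.32879458 -261.77502378   10.        ] 414.31371688842773 193.18905067443848
[ 604.58974809 -261.32404363   18.        ] 414.8402624130249 193.0195484161377 [20.049694061279297, 22.43004608154297]
```

View pics/x7.png

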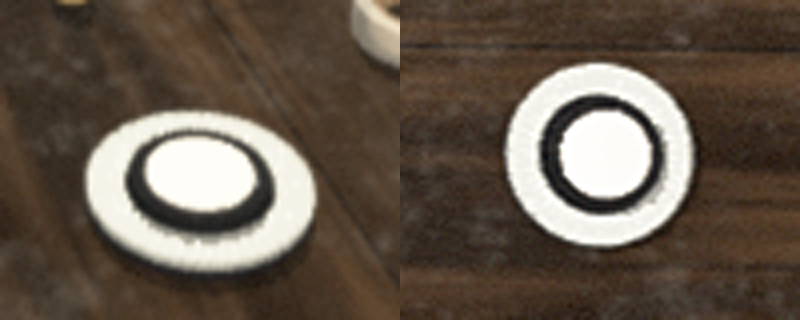

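View pics/s7.png

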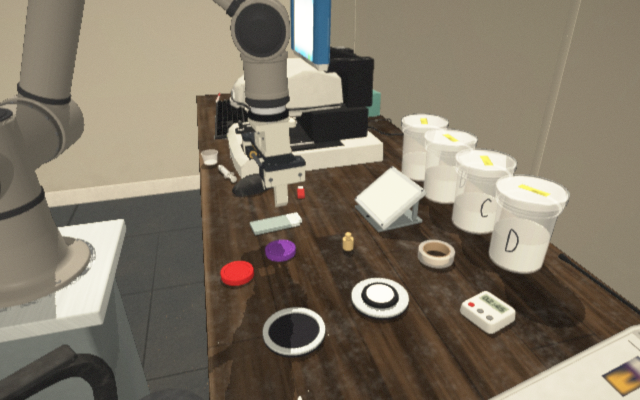

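The tile is seated concentric and level. Next I'll check the plate's pose against the side view.

```bash
python3 - <<'E'
from m import *
s=C["side"];im=s["img"].copy()
crop(s,240,200,70,45,10,"pics/x8.png"); im=cv2.imread("pics/x8.png")
for dx,dy,col in((479.5,31,(0,0,255)),):
  psi=.12;u=np.array([np.cos(psi),np.sin(psi),0]);n=np.array([-np.sin(psi),np.cos(psi),0])
  P=[np.array([dx,dy,8])+u*a+n*b for a,b in((55,22),(55,-22),(-55,-22),(-55,22))]
  q=[tuple(((np.array(proj(s,p))-[240,200]+.5)*10-.5).astype(int).tolist()) for p in P]; print(q)
  cv2.polylines(im,[np.array(q)],True,col,1)
cv2.imwrite("pics/x8.png",im)
E
```

```text
[(565, 136), (630, 227), (138, 333), (89, 234)]
```

View pics/x8.png

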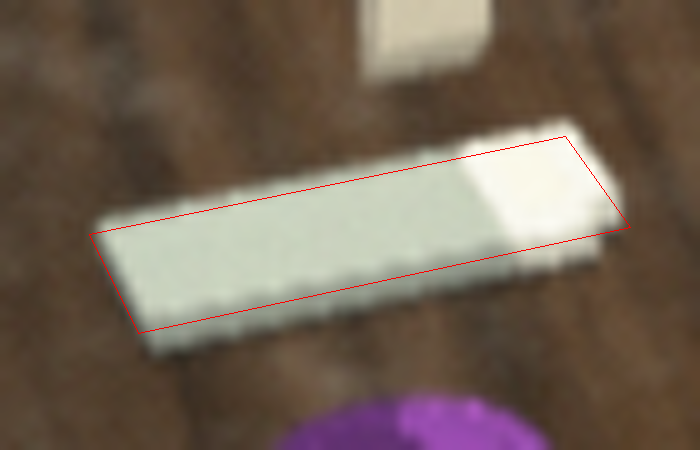

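The side view agrees within about 2 mm. I'm moving over the plate centre.

{"name": "arm_command", "arguments": {
  "targets": [
    {"x":0.3,"y":3,"z":-2,"roll":0},
    {"x":0.3,"y":4.5,"z":-5,"roll":0},
    {"x":0.3,"y":4.5,"z":-6.5,"roll":0},
    {"x":0.3,"y":4.5,"z":-6.5,"roll":0},
    {"x":0.3,"y":4.5,"z":-6.5,"roll":0}
  ],
  "fingers": 0.72
}}

```text
time: 9.22
tool_pos: [478.6, 32.1, 25.9]
tcp_rot: [3.141, -0.002, -3.026]
contact_force: [-1.2, -0.2, -0.0]
grip_width: 66.4
```

```bash
cat > st.py <<'E'
from m import *
def st(n=5):
    a=[]
    for i in range(n): bot.capture("side"); o=bot.get_obs(); a.append(np.r_[o["tool_pos"],o["contact_force"],o["tcp_rot"][2],o["grip_width"],o["time"]])
    print(np.mean(a,0).round(2))
E
python3 -c "
from st import *
st(); crop(C['side'],230,170,100,80,7,'pics/x9.png')"
```

```text
[ 4.7966e+02  3.1930e+01  2.7390e+01 -1.7000e-01 -4.0000e-02  4.6000e-01
 -3.0300e+00  6.6110e+01  9.4700e+00]
```

View pics/x9.png

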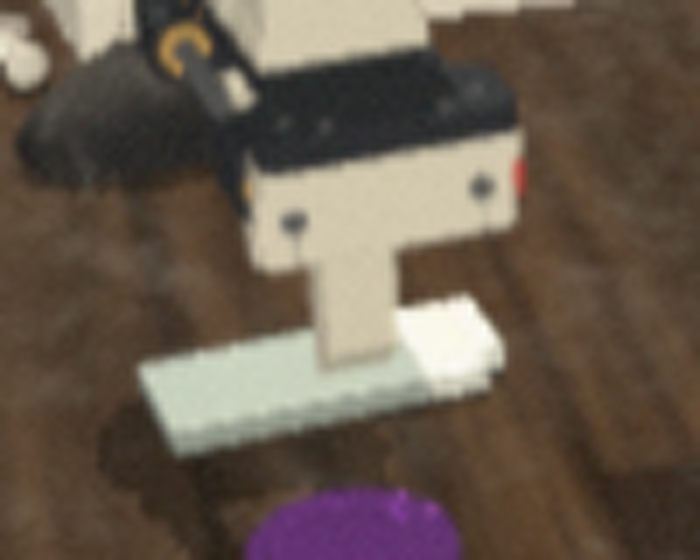

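{"name": "arm_command", "arguments": {
  "targets": [
    {"x":0,"y":0,"z":-1.5,"roll":0},
    {"x":0,"y":0,"z":-2.2,"roll":0},
    {"x":0,"y":0,"z":-2.5,"roll":0},
    {"x":0,"y":0,"z":-2.5,"roll":0},
    {"x":0,"y":0,"z":-2.5,"roll":0}
  ]
}}

```text
time: 9.98
tool_pos: [478.8, 32.4, 1.4]
tcp_rot: [3.141, -0.0, -3.025]
contact_force: [0.6, -0.2, 0.7]
grip_width: 65.9
```

{"name": "arm_command", "arguments": {
  "targets": [
    {"x":0,"y":0,"z":0,"roll":0},
    {"x":0,"y":0,"z":0,"roll":0},
    {"x":0,"y":0,"z":0,"roll":0},
    {"x":0,"y":0,"z":0,"roll":0},
    {"x":0,"y":0,"z":0,"roll":0},
    {"x":0,"y":0,"z":0,"roll":0}
  ],
  "fingers": 0.25
}}

```text
time: 10.48
tool_pos: [479.0, 32.5, 1.6]
tcp_rot: [3.142, 0.0, -3.025]
contact_force: [-0.3, -0.5, 3.6]
grip_width: 43.4
```

{"name": "arm_command", "arguments": {
  "targets": [
    {"x":0,"y":0,"z":1,"roll":0},
    {"x":0,"y":0,"z":3,"roll":0},
    {"x":0,"y":0,"z":6,"roll":0},
    {"x":0,"y":0,"z":9,"roll":0},
    {"x":0,"y":0,"z":10,"roll":0},
    {"x":0,"y":0,"z":10,"roll":0},
    {"x":0,"y":0,"z":10,"roll":0}
  ]
}}

```text
time: 11.07
tool_pos: [478.8, 32.5, 101.9]
tcp_rot: [-3.141, 0.001, -3.025]
contact_force: [0.4, 0.4, -1.5]
grip_width: 43.5
```

```bash
python3 -c "
from st import *
st(); crop(C['side'],220,110,120,100,6,'pics/y1.png')"
```

```text
[ 4.7807e+02  3.2530e+01  1.0031e+02 -1.5000e-01 -2.7000e-01 -1.2500e+00
 -3.0300e+00  4.3410e+01  1.1320e+01]
```

View pics/y1.png

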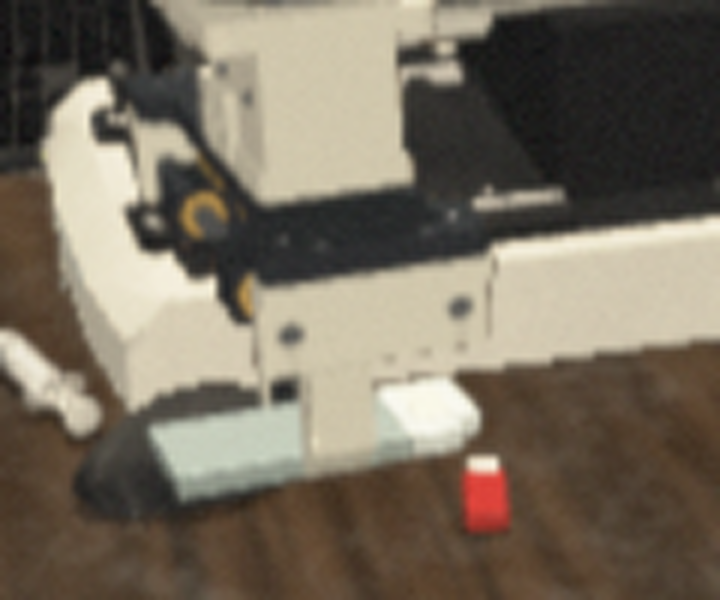

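The plate is held level by its middle. I'm moving it over the lower part of the panel.

{"name": "arm_command", "arguments": {
  "targets": [
    {"x":23,"y":-2.9,"z":0,"roll":-0.015},
    {"x":23,"y":-2.9,"z":0,"roll":-0.015},
    {"x":23,"y":-2.9,"z":0,"roll":-0.015},
    {"x":23,"y":-2.9,"z":0,"roll":-0.015},
    {"x":23,"y":-2.9,"z":0,"roll":-0.015},
    {"x":23,"y":-2.9,"z":0,"roll":-0.015},
    {"x":23,"y":-2.9,"z":0,"roll":-0.015},
    {"x":23,"y":-2.9,"z":0,"roll":-0.015}
  ]
}}

```text
time: 12.08
tool_pos: [708.8, 3.3, 99.3]
tcp_rot: [3.141, -0.002, -3.041]
contact_force: [-1.1, 0.3, -1.3]
grip_width: 43.4
```

```bash
python3 -c "
from st import *
st(); crop(C['side'],330,100,120,140,4,'pics/y2.png')"
```

```text
[ 7.0797e+02  3.7400e+00  1.0156e+02 -1.3000e-01  3.1000e-01 -1.2800e+00
 -3.0400e+00  4.3400e+01  1.2330e+01]
```

View pics/y2.png

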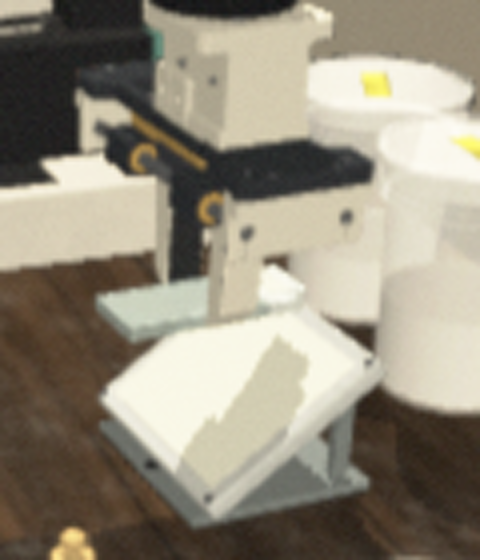

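Placement is as planned. I'll lower it gently until the upper end touches the panel, expected at a tip height of about 78.

{"name": "arm_command", "arguments": {
  "targets": [
    {"x":0,"y":0,"z":-1,"roll":0},
    {"x":0,"y":0,"z":-2,"roll":0},
    {"x":0,"y":0,"z":-2.5,"roll":0},
    {"x":0,"y":0,"z":-2.8,"roll":0},
    {"x":0,"y":0,"z":-3.0,"roll":0},
    {"x":0,"y":0,"z":-3.0,"roll":0}
  ]
}}

```text
time: 12.93
tool_pos: [708.3, 3.6, 70.9]
tcp_rot: [3.141, -0.001, -3.04]
contact_force: [-2.8, -0.1, 1.8]
grip_width: 43.3
```

```bash
python3 -c "
from st import *
st(); crop(C['side'],330,120,120,120,5,'pics/y3.png')"
```

```text
[708.32   3.59  71.27  -4.27   0.85   1.32  -3.04  43.43  13.18]
```

View pics/y3.png

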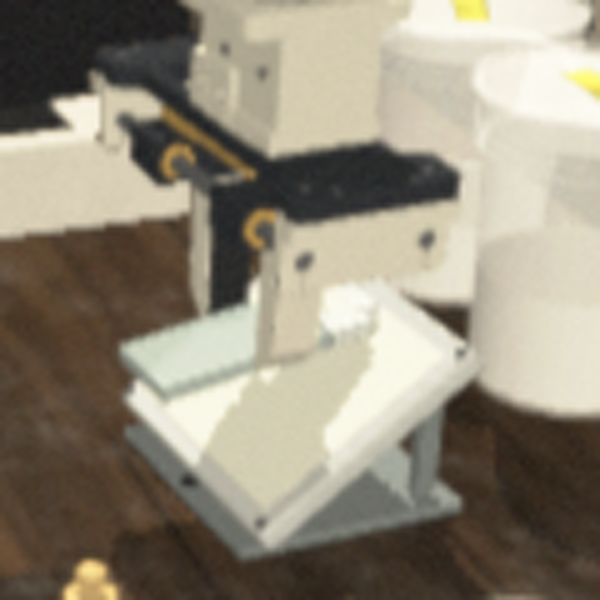

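Contact is light (about 3–4 N) and the plate is pivoting as intended. Continuing down.

{"name": "arm_command", "arguments": {
  "targets": [
    {"x":0,"y":0,"z":-0.4,"roll":0},
    {"x":0,"y":0,"z":-0.8,"roll":0},
    {"x":0,"y":0,"z":-1.1,"roll":0},
    {"x":0,"y":0,"z":-1.4,"roll":0},
    {"x":0,"y":0,"z":-1.6,"roll":0},
    {"x":0,"y":0,"z":-1.6,"roll":0}
  ]
}}

```text
time: 13.78
tool_pos: [709.2, 3.2, 55.2]
tcp_rot: [-3.141, 0.001, -3.041]
contact_force: [-0.7, -0.6, 2.3]
grip_width: 43.4
```

```bash
python3 -c "
from st import *
st(); crop(C['side'],330,120,120,120,5,'pics/y4.png')"
```

```text
[ 7.0895e+02  3.2700e+00  5.5450e+01  6.0000e-02 -2.4000e-01  2.1900e+00
 -3.0400e+00  4.3440e+01  1.4030e+01]
```

View pics/y4.png

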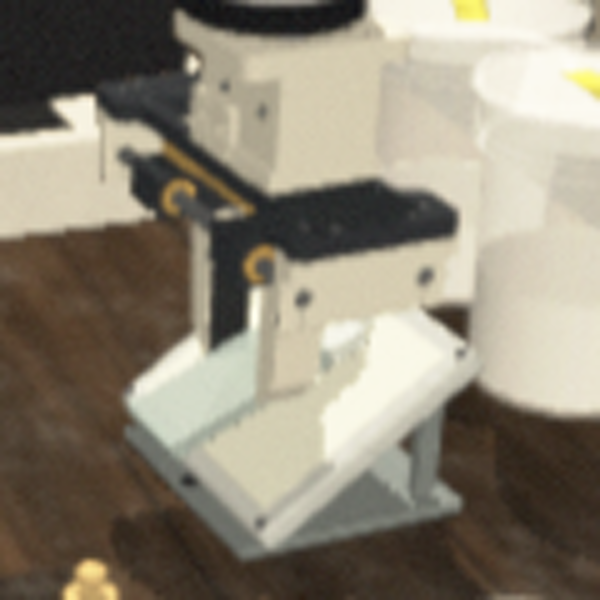

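{"name": "arm_command", "arguments": {
  "targets": [
    {"x":0,"y":0,"z":-0.2,"roll":0},
    {"x":0,"y":0,"z":-0.4,"roll":0},
    {"x":0,"y":0,"z":-0.5,"roll":0},
    {"x":0,"y":0,"z":-0.5,"roll":0}
  ]
}}

```text
time: 14.47
tool_pos: [708.7, 3.5, 50.0]
tcp_rot: [3.141, -0.0, -3.04]
contact_force: [-0.8, 1.5, 3.4]
grip_width: 43.3
```

```bash
python3 -c "
from st import *
st(3)"
```

```text
[ 7.0862e+02  3.5100e+00  5.0230e+01 -7.2000e-01 -2.3000e-01  2.3500e+00
 -3.0400e+00  4.3560e+01  1.4670e+01]
```

Now I'll lift off square to the panel, to the view point.

{"name": "arm_command", "arguments": {
  "targets": [
    {"x":-0.3,"y":0,"z":1,"roll":0},
    {"x":-1,"y":-0.1,"z":3,"roll":0},
    {"x":-2,"y":-0.1,"z":5,"roll":0},
    {"x":-2,"y":-0.1,"z":5.7,"roll":0},
    {"x":-2,"y":-0.1,"z":5.7,"roll":0},
    {"x":-2,"y":-0.1,"z":5.7,"roll":0},
    {"x":-2,"y":-0.1,"z":5.7,"roll":0}
  ]
}}

```text
time: 15.3
tool_pos: [688.3, 2.5, 106.0]
tcp_rot: [3.141, -0.002, -3.04]
contact_force: [-0.3, 0.0, -0.9]
grip_width: 43.3
```

```bash
python3 -c "
from st import *
st(); crop(C['side'],310,90,130,110,6,'pics/y5.png');crop(C['top'],220,80,130,110,6,'pics/y6.png')"
```

```text
[ 6.8855e+02  2.5200e+00  1.0633e+02  1.6000e-01 -5.9000e-01 -1.0600e+00
 -3.0400e+00  4.3350e+01  1.5550e+01]
```

View pics/y5.png

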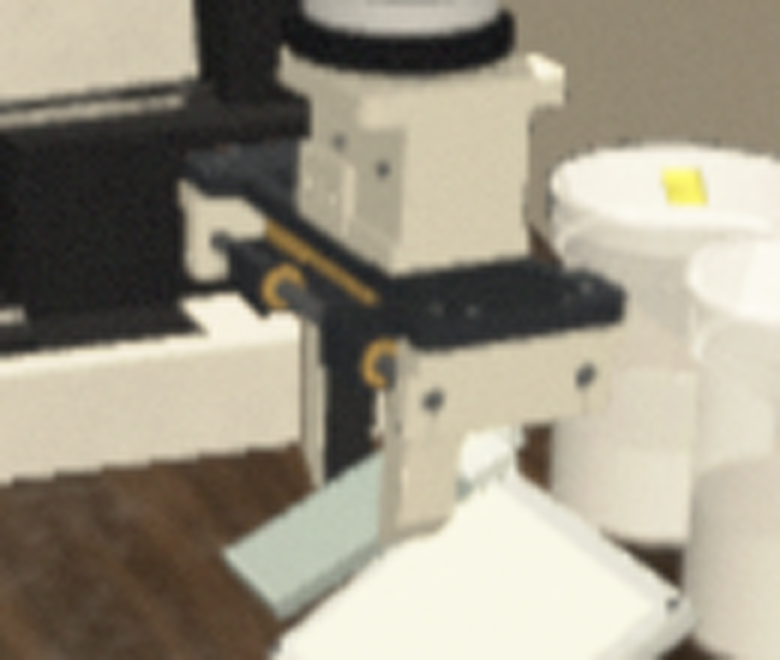

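View pics/y6.png

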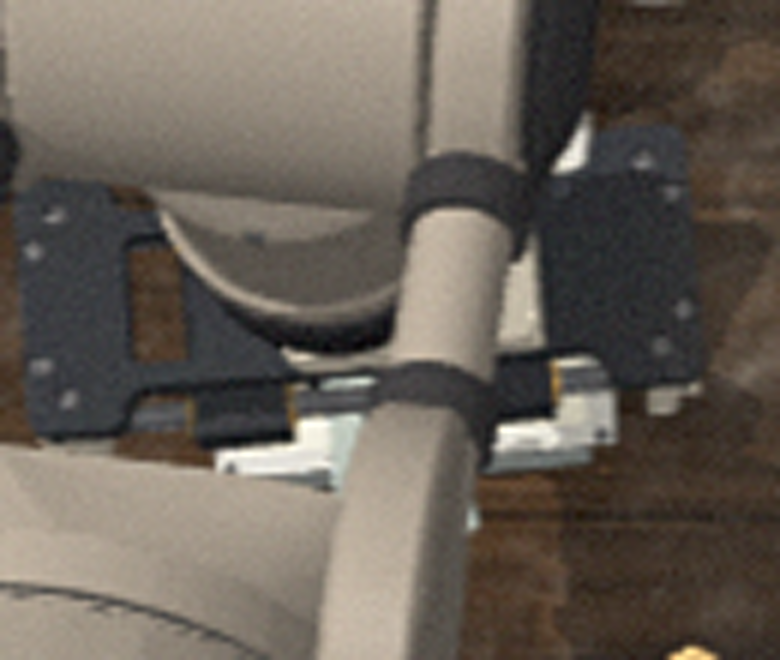

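```bash
python3 - <<'E'
from m import *
s=C["side"];psi=.101
def pt(c,t,a,b,z):
    u=np.array([np.cos(psi)*np.cos(t),np.sin(psi)*np.cos(t),np.sin(t)]);n=np.array([-np.sin(psi),np.cos(psi),0]);w=np.cross(u,n)
    return tuple(((np.array(proj(s,np.array(c)+u*a+n*b+w*z))-[310,90]+.5)*6-.5).round().astype(int).tolist())
im=cv2.resize(s["img"][90:200,310:440],None,fx=6,fy=6,interpolation=2)
for d,col in((20,(255,0,0)),(28,(0,0,255)),(36,(0,160,0))):
    t=np.radians(d);q=[pt([688.5,2.5,108.7],t,a,b,4) for a,b in((55,22),(55,-22),(-55,-22),(-55,22))];print(d,q)
    cv2.polylines(im,[np.array(q)],True,col,1)
cv2.imwrite("pics/y7.png",im)
E
```

```text
20 [(474, 407), (535, 451), (263, 598), (212, 547)]
28 [(466, 391), (527, 435), (269, 616), (218, 564)]
36 [(456, 377), (517, 420), (278, 631), (227, 580)]
```

View pics/y7.png

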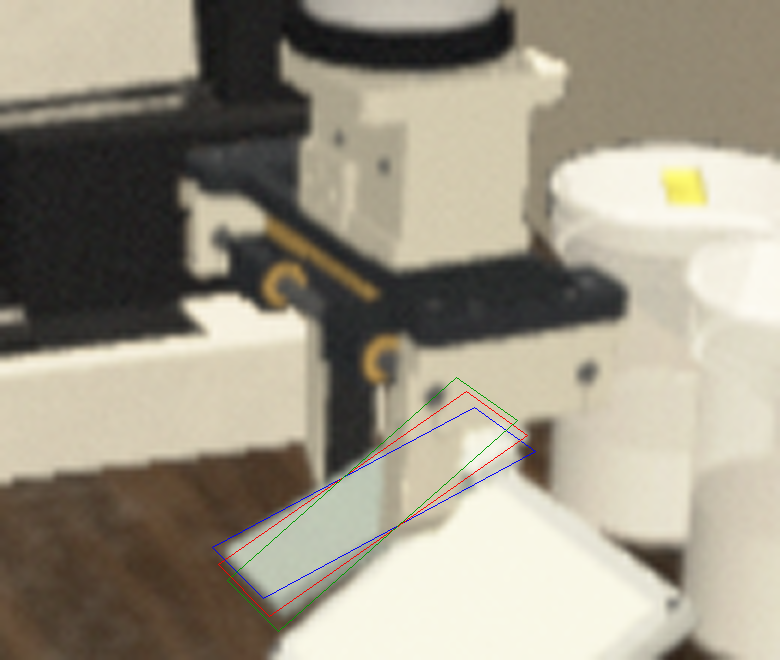

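The edge slope suggests a tilt of only about 23–25°. I'll measure it more closely.

```bash
python3 - <<'E'
from m import *
s=C["side"];psi=.101
crop(s,340,155,62,45,12,"pics/y8.png")
def pt(c,t,a,b,z):
    u=np.array([np.cos(psi)*np.cos(t),np.sin(psi)*np.cos(t),np.sin(t)]);n=np.array([-np.sin(psi),np.cos(psi),0]);w=np.cross(u,n)
    return tuple(((np.array(proj(s,np.array(c)+u*a+n*b+w*z))-[340,155]+.5)*12-.5).round().astype(int).tolist())
for d in (20,24,28): print(d,[pt([688.5,2.5,108.7],np.radians(d),a,b,4) for a,b in((55,22),(55,-22),(-55,-22),(-55,22))])
E
```

```text
20 [(589, 35), (710, 123), (166, 417), (64, 315)]
24 [(582, 18), (703, 107), (172, 435), (70, 333)]
28 [(573, 3), (695, 91), (179, 452), (77, 349)]
```

View pics/y8.png

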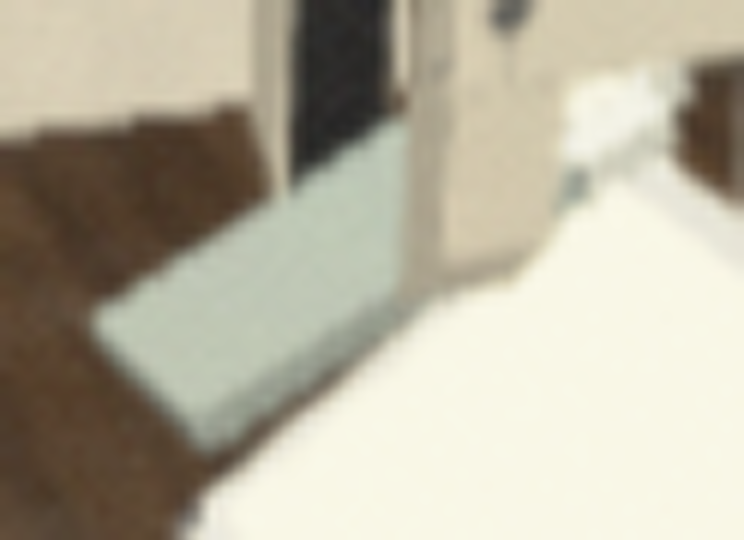

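Tilt is about 24.5°, roughly 10° short of 35°. That's inside the 16° limit, but I have time for another slightly deeper press to improve it.

{"name": "arm_command", "arguments": {
  "targets": [
    {"x":1,"y":0.1,"z":-2.5,"roll":0},
    {"x":2,"y":0.1,"z":-4.5,"roll":0},
    {"x":2,"y":0.1,"z":-5.2,"roll":0},
    {"x":2,"y":0.1,"z":-5.7,"roll":0},
    {"x":2,"y":0.1,"z":-5.9,"roll":0},
    {"x":2,"y":0.1,"z":-6.0,"roll":0},
    {"x":2,"y":0.1,"z":-6.0,"roll":0}
  ]
}}

```text
time: 16.43
tool_pos: [708.6, 3.5, 48.6]
tcp_rot: [-3.142, 0.0, -3.04]
contact_force: [-3.0, -0.1, 2.5]
grip_width: 43.9
```

```bash
python3 -c "
from st import *
st(); crop(C['side'],340,160,80,70,9,'pics/z1.png')"
```

```text
[708.82   3.53  48.1   -3.61   0.79   2.67  -3.04  43.47  16.68]
```

View pics/z1.png

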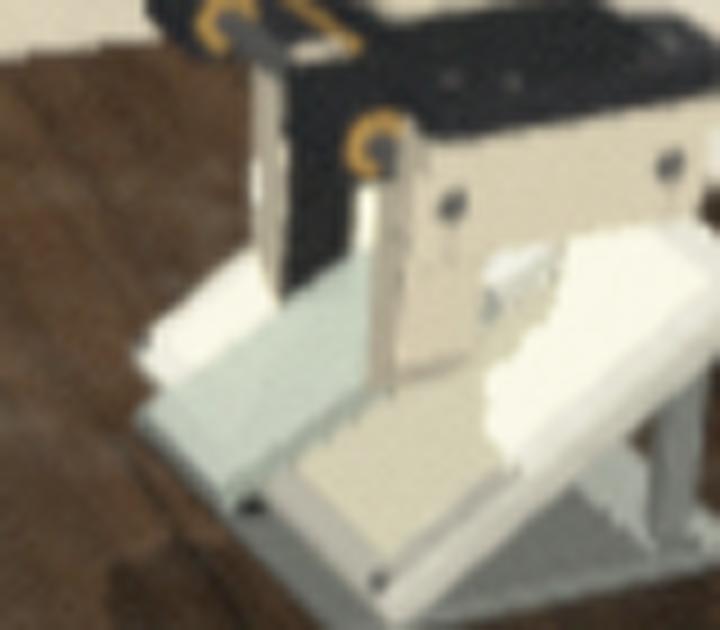

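{"name": "arm_command", "arguments": {
  "targets": [
    {"x":0,"y":0,"z":-0.1,"roll":0},
    {"x":0,"y":0,"z":-0.2,"roll":0},
    {"x":0,"y":0,"z":-0.3,"roll":0},
    {"x":0,"y":0,"z":-0.3,"roll":0}
  ]
}}

```text
time: 17.12
tool_pos: [709.8, 3.5, 46.1]
tcp_rot: [-3.141, 0.003, -3.04]
contact_force: [-3.7, 1.0, 10.5]
grip_width: 43.8
```

```bash
python3 -c "
from st import *
st()"
```

```text
[709.75   3.55  46.08  -3.82   1.12  10.1   -3.04  43.32  17.37]
```

The force rose to 10 N, so a fingertip is touching the panel. I'll stop there and lift to the view point.

{"name": "arm_command", "arguments": {
  "targets": [
    {"x":-0.3,"y":0,"z":1,"roll":0},
    {"x":-1,"y":-0.1,"z":3,"roll":0},
    {"x":-2.3,"y":-0.1,"z":5,"roll":0},
    {"x":-2.3,"y":-0.1,"z":6.1,"roll":0},
    {"x":-2.3,"y":-0.1,"z":6.1,"roll":0},
    {"x":-2.3,"y":-0.1,"z":6.1,"roll":0},
    {"x":-2.3,"y":-0.1,"z":6.1,"roll":0}
  ]
}}

```text
time: 18.05
tool_pos: [685.7, 2.4, 104.0]
tcp_rot: [3.141, -0.001, -3.04]
contact_force: [0.2, -0.4, -1.0]
grip_width: 43.2
```

```bash
python3 - <<'E'
from st import *
st()
s=C["side"];psi=.101
crop(s,340,155,62,45,12,"pics/z2.png")
def pt(c,t,a,b,z):
    u=np.array([np.cos(psi)*np.cos(t),np.sin(psi)*np.cos(t),np.sin(t)]);n=np.array([-np.sin(psi),np.cos(psi),0]);w=np.cross(u,n)
    return tuple(((np.array(proj(s,np.array(c)+u*a+n*b+w*z))-[340,155]+.5)*12-.5).round().astype(int).tolist())
T=bot.get_obs()["tool_pos"]+[0,0,2.4]
for d in (24,28,32): print(d,[pt(T,np.radians(d),a,b,4) for a,b in((55,22),(55,-22),(-55,-22),(-55,22))])
cv2.imwrite("pics/fin.png",s["img"])
E
```

```text
[ 6.8558e+02  2.5100e+00  1.0422e+02 -2.7000e-01  3.6000e-01 -1.4200e+00
 -3.0400e+00  4.3240e+01  1.8300e+01]
24 [(567, 28), (688, 117), (156, 445), (55, 343)]
28 [(558, 13), (679, 101), (163, 462), (62, 359)]
32 [(549, -2), (669, 86), (172, 478), (70, 375)]
```

View pics/z2.png

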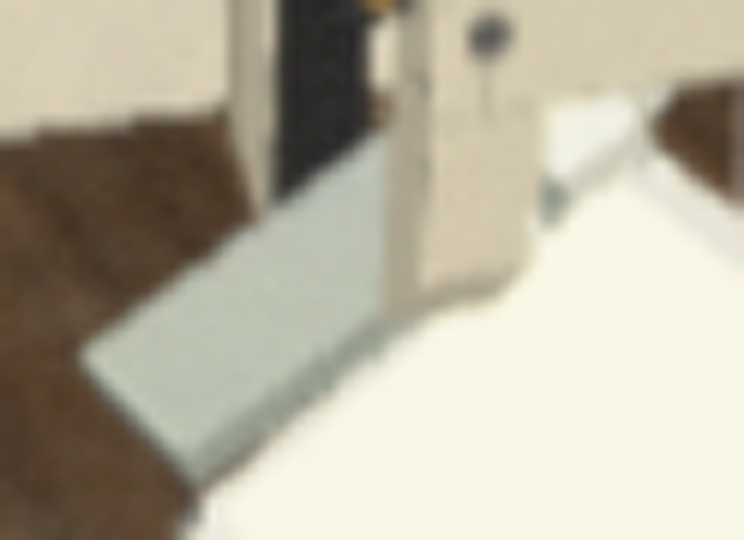

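View pics/fin.png

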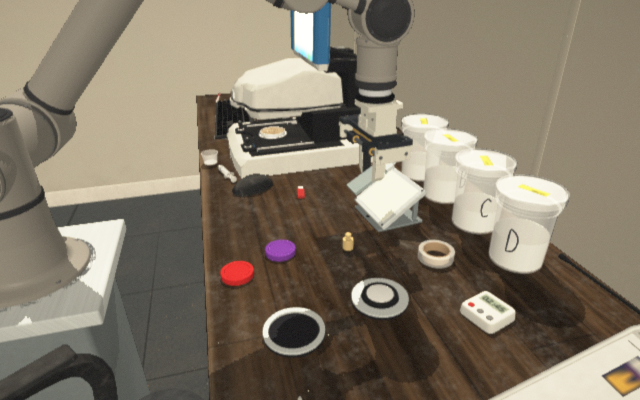

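The far edge's slope (82,350)→(385,130) gives about 29° of tilt. The frosted end is up the slope, the label side faces up, and there is clear air to the panel. The bystanders are unmoved and the tile is still seated. Handing in.

```bash
python3 -c "
from plant import bot
print(bot.close_job())"
```

```text
the job is handed in; nothing more can be done
None
```

I lowered the tile into its own nest (the small-bore one) and let go. The glass plate is now held over the light panel, frosted end up the slope and label side out. The job is handed in, and no verdict was reported.

The arm can't tilt the tool, so I gripped the plate across its middle and pivoted it in the fingers by pressing its frosted end lightly on the panel. I then lifted it clear to the view point.

**Last checks**
- **Tile:** within about 1 mm of the nest centre in the top view just after release. It sat level, and it was still seated in the final side picture.
- **Plate position:** about 4 mm from the view point, going by the arm's reading (limit 30 mm). Its width reading of 43.2 mm shows it still gripped, and only its own weight shows on the wrist, so it isn't touching the panel.
- **Plate tilt:** about 29° against the panel's 35°, so roughly 0.1 rad off (limit 0.28). The first press gave only about 24.5°, so I pressed once more. A fingertip then touched the panel at about 10 N, and I stopped there.
- **Bystanders:** the weight, memory stick and tape roll look unmoved in the final side picture; I didn't measure them.

**Disagreements:** the two cameras differed by 2–4 mm on the tile's start position. The finger opening also read 57.8 mm on the 60 mm tile; I took that as give in the pads, because the side view showed the tile centred.

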